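# Snug up the fill plug of a specimen wash tank

## Task

The larger of the two brass wing plugs on top of the wash tank has been left loose in its tapered thread. Grip its bar and turn it clockwise (seen from above) until you feel it go snug and the collar under it starts to be dragged round, carry on a touch further, some 15 degrees, so that it seals, then stop and let go: about 35 degrees past snug the port would split. Leave the smaller vent plug as it is.

Things in the scene. Friction and masses are not known exactly. Their poses are not given: they have to be found in the camera images.
- plug_grip (a point): Large brass wing plug, the one to tighten: upright bar 60 mm long, 14 mm thick, 34 mm tall on a hub 40 mm across. The point is on its vertical turning axis, 12 mm below the bar's top, 22 mm above the hub's top face; x along the bar (grip across y), z up. Stays at one height. Turns loosely (0.03 N m) for an unknown 10 to 70 degrees clockwise, then its taper binds. The tank is fixed.
- seat (a joint): Turn in rad past the point where the large plug goes snug: 0 while loose, then growing clockwise. Also the turn of the steel collar (44 mm across, short dark tick mark) under its hub, still until then. Resistance jumps from 0.03 to 0.43 N m at snug, then rises by 0.5 N m per rad (a hand that has paused feels about half); the plug stays where left.
- vent_grip (a point): Small brass wing plug (vent), already tight, not to be turned: bar 36 mm long, 10 mm thick, 24 mm tall on a 28 mm hub. The point is on its axis, 10 mm below the bar's top; x along the bar, z up. On the same tank, 150 mm to one side of the large plug. All else on the tank is at least 20 mm below the large plug's hub top.
- vent (a joint): Turn of the small vent plug in rad from how it was left, clockwise positive; 0 at the start; held by about 0.25 N m of friction.

How it is judged (in metres and radians):
At the end, for the whole second after the job is handed in: The large plug is snug: turned between 0.08 and 0.6 rad (5 to 34 degrees) past the point where its taper binds, and at rest; the small vent plug is within 0.17 rad (10 degrees) of how it was left (value of joint seat between 0.08 and 0.6 rad and velocity of joint seat between -0.05 and 0.05 rad/s and value of joint vent between -0.17 and 0.17 rad); the robot touches nothing.
It fails at once if the large plug is forced more than 0.6 rad (34 degrees) past snug (value of joint seat above 0.6 rad).
It fails at once if the small vent plug is turned by more than 0.17 rad (10 degrees) (value of joint vent above 0.17 rad or value of joint vent below -0.17 rad).
It also fails if it takes over 38 s, if anything falls off the work surface, if the arm or the gripper's body presses on something with over 40 N, if the wrist force passes 120 N, or if a joint passes its speed limit or range.

## Robot

A 6-joint arm with a two-finger parallel gripper is mounted at the origin on the work surface. World frame = base frame: x ahead of the robot, y to its left, z up, the work surface at z = 0. Lengths are in mm, angles in rad, forces in N, time in s.
With the tool pointing down it reaches from about 400 to 925 mm from the base axis. Payload 12.5 kg.
Tool frame: the origin (TCP) lies at the very end of the fingers, on their centre line; the grasp point (between the pads) lies 19 mm behind it; z points along the fingers, y is the line along which they close (so a half turn about z gives the same grasp; the last joint's range is limited). The gripper opens to 95 mm and grips with 3 to 60 N. Pads are 20 mm wide; open, the fingers measure 119 mm over their backs; the gripper's body (75 mm by 180 mm) begins 59 mm behind the grasp point.
Start: joints at [1.226, 0.491, 1.559, -0, 1.092, -0.106], TCP at [147.817, 607.286, 214.661] pointing down, gripper open.
Joint ranges: [-3.1, 3.1], [-0.84, 2.19], [0.05, 2.79], [-1.13, 4.28], [0.06, 2.93], [-2.69, 2.69]. Speed limits (rad/s): [2.22, 2.22, 2.79, 3.14, 3.14, 3.14].

## Interface

Orientations are given as [roll, pitch, yaw] about the fixed x, y, z axes, in that order (R = Rz(yaw) Ry(pitch) Rx(roll)).
In Python, from cell import state, read_camera, camera_info, job_done gives the robot as it stands.
- The arm moves only by the shell command python3 -m handwheel FILE, which reads ROWS from the file FILE. ROWS is a JSON list of rows, 1 to 5 of them, each an object with the fields tx, ty, tz (the shift in fractions of the full range, 1 being 0.4 m), yaw (a turn about the tool's z in fractions of the full range, 1 being 60 degrees), jaw (the opening from 0.0 (shut) to 1.0 (fully open)); a field left out counts as zero (the opening has to be given); each row is the pose to reach, as a shift and turn from the pose commanded when the command began, along the tool's axes at that moment; what a row does not reach only later rows make up. A row lasts 1/12 s, in which the tool goes at most 41.7 mm and 0.125 rad, less where a joint would pass 70% of its speed; a pose out of reach is approached as far as the arm can. The fingers move at their own pace and stop on an object; the grip force is fixed at half the most. Time passes only in rows, so rows that do not move let the fingers close. It prints the time, the measured TCP pose, the force, the opening and the grip force at its end. No shift or turn number may pass 1 either way. Input that does not fit is refused with a message, and nothing moves.
- state(): the state, without advancing time (a new reading comes with each control period).
- read_camera(name): name is "scene" or "side" or "wrist"; returns (picture, depth): 400x640x3 uint8, red, green, blue; 400x640 float32, mm along the optical axis (not along the pixel's ray), 0 where there is no reading.
- camera_info(name): a dict with "vertical_fov" (degrees; the focal length in pixels is half the picture's height over the tangent of half this angle, whatever the lens; pixels are square), "cx", "cy" (the principal point, pixels), "dist_coeffs" ([k1, k2, p1, p2, k3] as OpenCV has them; the pictures are not rectified), "origin" and "attitude" of the camera in the world. Camera axes: x right, y down, z forward; pixel columns grow to the right and rows downward; lengths in mm; the calibration is good to about 2 mm. A picture is of the moment at which its call begins: read the wrist's pose just before it. camera_info takes no time and is no camera call; for the wrist camera it gives the pose at the moment of the call.
- job_done(): hands the job in; it is judged then, once.
The state is a dict: "t": time; "joints": joint angles; "qvel": joint speeds; "tau": joint torques, N m; "eef_pos": TCP position; "tcp_rot": TCP orientation; "ft_force": force on the tool from outside, world axes, zero at the start; "moment": the same for the moment, N m; "opening": opening from 0.0 (shut) to 1.0 (fully open); "grip_force": force on a finger pad.
Only numpy, scipy, OpenCV 4.12 (cv2) and the standard library are available. Lean on these libraries where they do the work, as an engineer would, in place of code of your own. Each camera call takes 0.05 s, during which the arm holds its last target. There are 200 camera calls.

## Working session

There is one attempt and no reset: what is moved stays moved. The work goes in short steps, Python scripts to look and compute and a shell command to move; the robot and the scene stay as the last step left them, time stands still between calls to the robot, and variables do not carry over. Pictures are saved under pics/ and viewed, at most 10 in all, crops included, and the job is handed in when it is done.

```bash
mkdir -p pics; ls
python3 - <<'E'
from cell import *
import cv2,numpy as np
ims=[]
for n in ["scene","side","wrist"]:
    i=camera_info(n); print(n,i)
    p,d=read_camera(n); np.savez(f"{n}0.npz",p=p,d=d,**{k:np.array(v) for k,v in i.items()})
    ims.append(p[:,:,::-1])
a=np.vstack([np.hstack([cv2.resize(ims[0],(400,250)),cv2.resize(ims[1],(400,250))]),np.hstack([cv2.resize(ims[2],(400,250)),np.zeros((250,400,3),np.uint8)])])
cv2.imwrite("pics/a.png",a)
print(state())
E
```

```text
pics
scene {'vertical_fov': 43.8072568760298, 'cx': 318.92294045652875, 'cy': 205.50474847599037, 'dist_coeffs': array([-0.13188349,  0.        ,  0.        ,  0.        ,  0.        ]), 'origin': array([ 814.67618758, -332.66238782,  650.9908397 ]), 'attitude': array([-2.39002338, -0.01839511,  0.67303993])}
side {'vertical_fov': 49.272847204375786, 'cx': 324.113704535425, 'cy': 205.4023844689628, 'dist_coeffs': array([-0.02868593,  0.        ,  0.        ,  0.        ,  0.        ]), 'origin': array([ 172.42993978, -320.06712721,  547.86983734]), 'attitude': array([-2.17291514,  0.0090171 , -0.79596433])}
wrist {'vertical_fov': 67.28862604481523, 'cx': 320.2589536000715, 'cy': 197.16955330509884, 'dist_coeffs': array([-0.02619877,  0.        ,  0.        ,  0.        ,  0.        ]), 'origin': array([ 83.29171151, 622.99476831, 385.1522646 ]), 'attitude': array([2.90274269e+00, 1.91252293e-04, 1.33277501e+00])}
{'t': 0.15, 'joints': array([ 1.22638618e+00,  4.91416505e-01,  1.55932954e+00,  3.25470310e-06,
        1.09170259e+00, -1.05641554e-01]), 'qvel': array([ 0.00033656, -0.00203068, -0.00181881,  0.00132404, -0.0010531 ,
       -0.00080751]), 'tau': array([ 2.15051128e-03, -6.12896562e+01, -2.58279812e+01,  6.92872424e-02,
        4.73123824e-02, -9.32760804e-05]), 'eef_pos': array([147.75517163, 607.09062741, 214.19192111]), 'tcp_rot': array([-3.14074175e+00, -9.31302847e-05,  2.90282252e+00]), 'ft_force': array([ 0.48227298, -0.40568382, -0.2589269 ]), 'moment': array([-0.0048592 ,  0.00078912, -0.02047799]), 'grip_force': 0.0, 'opening': 0.9966625178108367}
```

View pics/a.png

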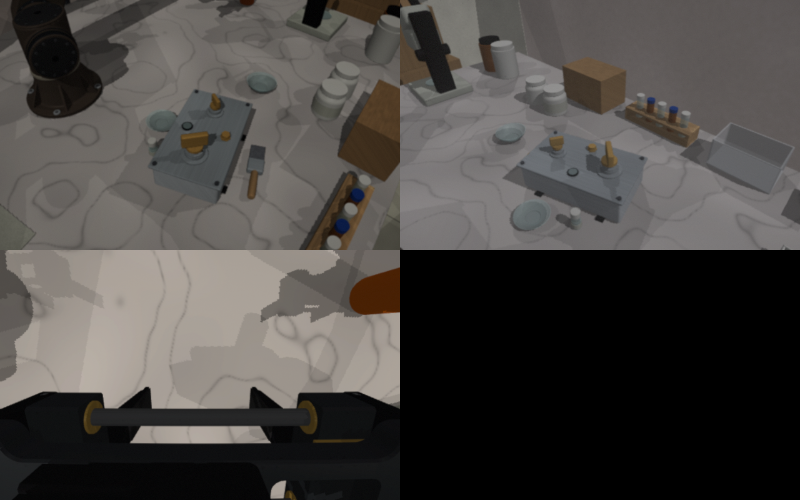

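The scene camera shows the large plug at about (312, 228) and the vent at about (344, 165) in full-size pixels. The side camera shows the large plug at about (333, 252) and the vent at about (250, 228). The wrist camera doesn't see the tank yet.

```bash
cat > h.py <<'E'
import cv2,numpy as np
from scipy.spatial.transform import Rotation as R
def cam(i):
    f=200/np.tan(np.radians(i["vertical_fov"])/2)
    return np.array([[f,0,i["cx"]],[0,f,i["cy"]],[0,0,1.]]),np.array(i["dist_coeffs"]),np.array(i["origin"]),R.from_euler("xyz",i["attitude"]).as_matrix()
def rays(i,uv):
    K,D,o,M=cam(i)
    n=cv2.undistortPoints(np.array(uv,float).reshape(-1,1,2),K,D).reshape(-1,2)
    return o,np.c_[n,np.ones(len(n))]@M.T
def onplane(i,uv,z):
    o,r=rays(i,uv); return o+r*((z-o[2])/r[:,2])[:,None]
def withdepth(i,uv,d):
    o,r=rays(i,uv); uv=np.array(uv,int).reshape(-1,2); return o+r*d[uv[:,1],uv[:,0]][:,None]
def brass(p):
    h=cv2.cvtColor(p,cv2.COLOR_RGB2HSV); return cv2.inRange(h,(8,110,60),(28,255,255))
def tri(i1,a,i2,b):
    o1,r1=rays(i1,a);o2,r2=rays(i2,b);A=np.c_[r1[0],-r2[0]]
    s=np.linalg.lstsq(A,o2-o1,rcond=None)[0];p,q=o1+s[0]*r1[0],o2+s[1]*r2[0]
    return (p+q)/2,np.linalg.norm(p-q)
E
python3 - <<'E'
from h import *
for n in ["scene","side"]:
    z=np.load(n+"0.npz");i={k:z[k] for k in z.files};p,d=z["p"],z["d"]
    m=brass(p); N,l,s,c=cv2.connectedComponentsWithStats(m)
    for k in range(1,N):
        if s[k,4]<40: continue
        v,u=np.nonzero((l==k)&(d>0))
        if len(u)<20: continue
        P=withdepth(i,np.c_[u,v],d); top=np.percentile(P[:,2],97); T=P[P[:,2]>top-4]
        med=np.median(P,0)
        if abs(med[1])<400 and 300<med[0]<900: print(n,s[k],c[k].round(),med.round(),top.round(1),T.mean(0).round(1),T.min(0).round(),T.max(0).round())
S={n:np.load(n+"0.npz")["p"] for n in("scene","side")}
a=cv2.resize(S["scene"][120:320,220:420],(400,400),interpolation=2);b=cv2.resize(S["side"][180:340,160:420],(400,246),interpolation=2)
b=np.vstack([b,np.zeros((154,400,3),np.uint8)]);cv2.imwrite("pics/b.png",np.hstack([a,b])[:,:,::-1])
E
```

```text
scene [ 542  128   98  162 8428] [600. 208.] [850. 313. 139.] 141.6 [847.9 394.7 140.1] [801. 307. 138.] [913. 527. 144.]
scene [337 150  15  26 274] [344. 164.] [490. 152. 126.] 138.1 [489.5 156.  136.6] [475. 146. 134.] [504. 167. 139.]
scene [ 290  211   44   35 1138] [311. 226.] [539.  11. 138.] 153.5 [535.4  14.6 152.3] [513. -10. 150.] [557.  39. 155.]
scene [353 210  15  16 185] [361. 217.] [562. 100.  97.] 99.5 [560.8 102.8  98. ] [552.  93.  96.] [570. 113. 100.]
scene [397 273  15  45 453] [404. 296.] [670.  72.  19.] 21.4 [668.6  76.3  19.5] [648.  43.  17.] [688. 112.  22.]
scene [ 490  279   75  121 1525] [527. 344.] [853.  89.  49.] 51.3 [853.6  96.9  49.3] [845. -10.  47.] [867. 229.  53.]
side [398 168   8  13  73] [402. 173.] [873. 134.  69.] 81.5 [872.5 135.1  80. ] [869. 131.  78.] [877. 139.  82.]
side [435 183   7  14  73] [438. 189.] [873.  44.  68.] 81.1 [872.   45.8  79.8] [865.  43.  78.] [879.  51.  84.]
side [240 218  20  21 262] [251. 227.] [484. 155. 126.] 137.5 [485.1 157.1 136. ] [471. 149. 134.] [499. 166. 138.]
side [330 227  17  40 323] [337. 247.] [527.   4. 151.] 153.4 [530.   13.8 152.2] [511.  -9. 149.] [551.  39. 154.]
side [302 231  12  11  93] [308. 236.] [557. 100.  97.] 99.2 [558.  102.8  97.7] [550.  94.  95.] [567. 113. 100.]
```

View pics/b.png

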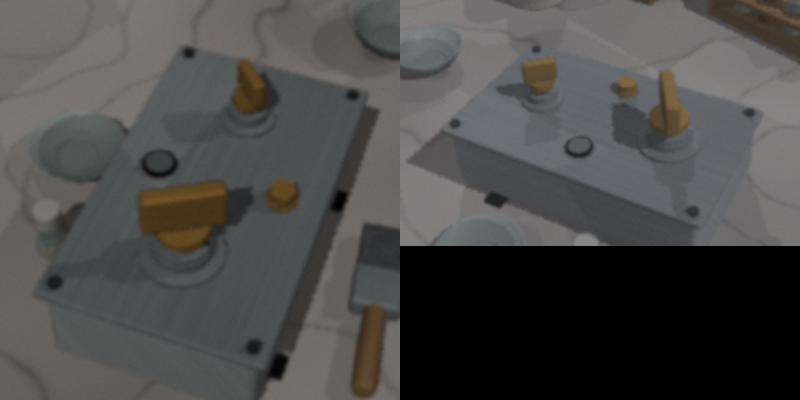

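Both cameras agree. The large bar's top is at z≈153.5, its centre is near (533, 14), and it lies about 47° from x. The vent is near (487, 156). Before moving I'll check that the path is clear.

Run:
```python
from h import *
A=np.array([148,607.]);B=np.array([574,58.]);L=np.linalg.norm(B-A);t=(B-A)/L
for n in ["scene","side"]:
    z=np.load(n+"0.npz");i={k:z[k] for k in z.files};d=z["d"]
    v,u=np.nonzero(d>0);P=withdepth(i,np.c_[u,v],d)
    s=(P[:,:2]-A)@t; e=np.abs((P[:,:2]-A)@np.array([-t[1],t[0]]))
    for k in range(0,800,50):
        q=P[(s>=k)&(s<k+50)&(e<130)]
        if len(q)>20:j=np.percentile(q[:,2],99.5); print(n,k,j.round(),q[q[:,2]>j-5].mean(0).round())
    if n=="scene":
        pass
    T=P[(np.hypot(P[:,0]-533,P[:,1]-14)<45)&(P[:,2]>149)][:,:2].astype(np.float32); print(n,cv2.minAreaRect(T))
```

```text
scene 0 3.0 [163. 587.   0.]
scene 50 3.0 [196. 548.   0.]
scene 100 4.0 [223. 507.   1.]
scene 150 3.0 [256. 469.   0.]
scene 200 3.0 [285. 428.  -0.]
scene 250 4.0 [311. 385.   1.]
scene 300 29.0 [441. 420.  27.]
scene 350 31.0 [470. 379.  30.]
scene 400 4.0 [398. 269.   1.]
scene 450 90.0 [415. 195.  86.]
scene 500 93.0 [512. 210. 102.]
scene 550 138.0 [490. 156. 136.]
scene 600 99.0 [555. 106.  98.]
scene 650 153.0 [541.  29. 152.]
scene 700 154.0 [534.  11. 152.]
scene 750 88.0 [586. -24.  85.]
scene ((534.5051879882812, 15.63023567199707), (60.16422653198242, 16.020462036132812), 49.32215118408203)
side 0 3.0 [224. 630.   0.]
side 50 3.0 [226. 570.   0.]
side 100 3.0 [227. 508.   0.]
side 150 3.0 [242. 459.   0.]
side 200 3.0 [272. 418.   0.]
side 250 3.0 [303. 379.   0.]
side 300 29.0 [440. 415.  29.]
side 350 29.0 [466. 382.  28.]
side 400 3.0 [384. 255.   0.]
side 450 89.0 [416. 196.  85.]
side 500 133.0 [473. 165. 134.]
side 550 137.0 [488. 156. 136.]
side 600 98.0 [556. 107.  97.]
side 650 153.0 [539.  29. 152.]
side 700 153.0 [528.   9. 152.]
side 750 88.0 [583. -25.  85.]
side ((533.83935546875, 16.719947814941406), (60.360015869140625, 14.142621040344238), 49.35017395019531)
```

Units first: shifts go in shares of 0.4 m and turns go in shares of 60 degrees. So -136 mm / 400 = -0.34, -109 mm / 400 = -0.2725.

```bash
echo '[{"tx":-0.0675, "ty":-0.055, "jaw":1}, {"tx":-0.135, "ty":-0.1075, "jaw":1}, {"tx":-0.205, "ty":-0.1625, "jaw":1}, {"tx":-0.2725, "ty":-0.2175, "jaw":1}, {"tx":-0.34, "ty":-0.27, "jaw":1}]' > mv.in && python3 -m handwheel mv.in
echo '[{"tx":-0.0675, "ty":-0.055, "jaw":1}, {"tx":-0.135, "ty":-0.1075, "jaw":1}, {"tx":-0.205, "ty":-0.1625, "jaw":1}, {"tx":-0.2725, "ty":-0.2175, "jaw":1}, {"tx":-0.34, "ty":-0.27, "jaw":1}]' > mv.in && python3 -m handwheel mv.in
echo '[{"tx":-0.0675, "ty":-0.055, "jaw":1}, {"tx":-0.135, "ty":-0.1075, "jaw":1}, {"tx":-0.205, "ty":-0.1625, "jaw":1}, {"tx":-0.2725, "ty":-0.2175, "jaw":1}, {"tx":-0.34, "ty":-0.27, "jaw":1}]' > mv.in && python3 -m handwheel mv.in
echo '[{"tx":-0.0675, "ty":-0.055, "jaw":1}, {"tx":-0.135, "ty":-0.1075, "jaw":1}, {"tx":-0.205, "ty":-0.1625, "jaw":1}, {"tx":-0.2725, "ty":-0.2175, "jaw":1}, {"tx":-0.34, "ty":-0.27, "jaw":1}]' > mv.in && python3 -m handwheel mv.in
echo '[{"yaw":-0.1146, "jaw":1}, {"yaw":-0.2292, "jaw":1}, {"yaw":-0.3438, "jaw":1}, {"yaw":-0.4584, "jaw":1}, {"yaw":-0.573, "jaw":1}]' > mv.in && python3 -m handwheel mv.in
echo '[{"yaw":-0.1146, "jaw":1}, {"yaw":-0.2292, "jaw":1}, {"yaw":-0.3438, "jaw":1}, {"yaw":-0.4775, "jaw":1}, {"yaw":-0.4775, "jaw":1}]' > mv.in && python3 -m handwheel mv.in
python3 - <<'E'
from h import *; from cell import *
s=state();print(s["t"],s["eef_pos"],s["tcp_rot"],s["joints"],s["qvel"].round(3))
i=camera_info("wrist");p,d=read_camera("wrist");np.savez("wrist1.npz",p=p,d=d,**i)
cv2.imwrite("pics/c.png",p[:,:,::-1])
m=brass(p);v,u=np.nonzero((m>0)&(d>0));P=withdepth(i,np.c_[u,v],d)
T=P[(np.hypot(P[:,0]-534,P[:,1]-16)<45)&(P[:,2]>149)];print(len(T),np.median(T[:,2]) if len(T) else 0)
if len(T):
  r=onplane(i,np.c_[u,v][(np.hypot(P[:,0]-534,P[:,1]-16)<45)&(P[:,2]>149)],np.median(T[:,2]));print(cv2.minAreaRect(r[:,:2].astype(np.float32)))
E
```

```text
t: 0.57
eef_pos: [254.9, 468.7, 214.5]
tcp_rot: [-3.141, -0.0, 2.903]
ft_force: [0.2, 0.4, -0.4]
opening: 1.0
grip_force: 0.0
t: 0.98
eef_pos: [361.7, 331.5, 214.6]
tcp_rot: [-3.142, -0.0, 2.903]
ft_force: [0.2, 0.8, 0.2]
opening: 1.003
grip_force: 0.0
t: 1.4
eef_pos: [468.3, 194.3, 214.6]
tcp_rot: [3.142, -0.0, 2.903]
ft_force: [0.3, 1.0, 0.1]
opening: 1.0
grip_force: 0.0
t: 1.82
eef_pos: [574.9, 57.2, 214.5]
tcp_rot: [3.142, -0.0, 2.903]
ft_force: [-0.8, 0.2, 0.2]
opening: 0.997
grip_force: 0.0
t: 2.23
eef_pos: [574.1, 58.7, 214.3]
tcp_rot: [3.141, -0.001, -2.775]
ft_force: [0.0, 0.1, 0.3]
opening: 1.0
grip_force: 0.0
t: 2.65
eef_pos: [574.1, 58.9, 214.4]
tcp_rot: [3.141, -0.0, -2.275]
ft_force: [0.3, -0.0, -0.7]
opening: 1.0
grip_force: 0.0
2.65 [574.10864626  58.8666289  214.42645578] [ 3.14125091e+00 -1.81485224e-04 -2.27457135e+00] [-1.22959969e-02  4.23178722e-01  1.67907163e+00  9.06028659e-05
  1.03972128e+00 -2.45015950e+00] [-0.001 -0.001 -0.002  0.001  0.     0.026]
1375 153.2443711876866
((532.6405639648438, 18.16351890563965), (58.06728744506836, 13.071922302246094), 49.624267578125)
```

View pics/c.png

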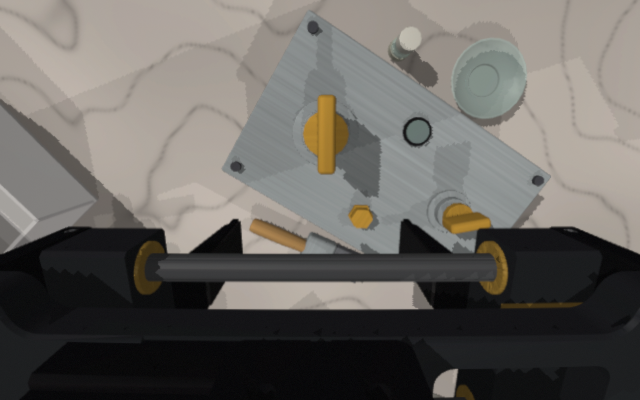

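The wrist view confirms it: the large bar is at pixels (327, 134), centred at world (532.6, 18.2), with its top at z=153.2 and lying at 49.6°. The tool is already aligned with the bar, so I'll move over it, descend and close.

In the tool's units: 80 mm / 400 = 0.2, 4.5 mm / 400 = 0.0113.

```bash
echo '[{"tx":0.0725, "ty":0.005, "jaw":1}, {"tx":0.145, "ty":0.0113, "jaw":1}, {"tx":0.145, "ty":0.0113, "tz":0.075, "jaw":1}, {"tx":0.145, "ty":0.0113, "tz":0.15, "jaw":1}, {"tx":0.145, "ty":0.0113, "tz":0.2, "jaw":1}]' > mv.in && python3 -m handwheel mv.in
echo '[{"tz":0.025, "jaw":1}, {"tz":0.025, "jaw":0.6}, {"tz":0.025, "jaw":0.2}, {"tz":0.025, "jaw":0}, {"tz":0.025, "jaw":0}]' > mv.in && python3 -m handwheel mv.in
echo '[{"jaw":0}, {"jaw":0}, {"jaw":0}, {"jaw":0}, {"jaw":0}]' > mv.in && python3 -m handwheel mv.in
python3 - <<'E'
from h import *; from cell import *
s=state();print(s["t"],s["eef_pos"],s["tcp_rot"],s["joints"],s["moment"],s["tau"],s["ft_force"])
p,d=read_camera("side");q,_=read_camera("scene")
cv2.imwrite("pics/d.png",np.hstack([cv2.resize(p[180:340,220:420],(400,320),interpolation=2),cv2.resize(q[140:300,200:400],(400,320),interpolation=2)])[:,:,::-1])
E
```

```text
t: 3.12
eef_pos: [532.2, 17.5, 133.0]
tcp_rot: [3.141, -0.0, -2.286]
ft_force: [1.0, 0.0, 0.2]
opening: 0.999
grip_force: 0.0
t: 3.53
eef_pos: [533.6, 17.9, 125.8]
tcp_rot: [-3.14, 0.001, -2.281]
ft_force: [-0.4, 0.5, 0.4]
opening: 0.776
grip_force: 0.0
t: 3.95
eef_pos: [533.0, 17.8, 124.8]
tcp_rot: [-3.141, 0.0, -2.28]
ft_force: [-1.7, 0.0, -0.2]
opening: 0.428
grip_force: 0.0
3.95 [533.03353488  17.8275253  124.75040779] [-3.14146529e+00  2.39954525e-04 -2.28045142e+00] [-9.05089730e-02  4.76968810e-01  1.88035665e+00  1.72059421e-04
  7.84024227e-01 -2.52256833e+00] [ 0.08658589  0.06311132 -0.06449065] [ 1.17110056e-02 -5.40667963e+01 -1.95046538e+01 -6.18373719e-02
  2.06304097e-02  1.85203673e-03] [-1.69108797  0.01595266 -0.20959784]
```

View pics/d.png

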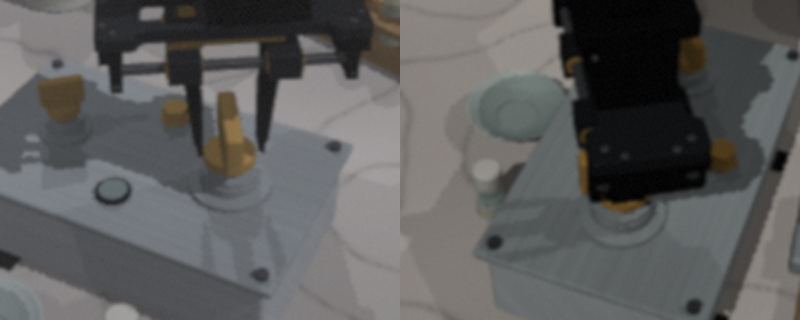

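The fingers are straddling the bar (side crop around (230, 130)) but are only halfway shut, so I'll keep closing.

```bash
echo '[{"jaw":0}, {"jaw":0}, {"jaw":0}, {"jaw":0}, {"jaw":0}]' > mv.in && python3 -m handwheel mv.in
echo '[{"jaw":0}, {"jaw":0}, {"jaw":0}]' > mv.in && python3 -m handwheel mv.in
cat > r.py <<'E'
from cell import state
import numpy as np
s=state();print("R t",s["t"],"yaw",round(s["tcp_rot"][2],4),"q6",s["joints"][5].round(3),"Mz",s["moment"].round(3),"tau",s["tau"].round(3),"F",s["ft_force"].round(1),"pos",s["eef_pos"].round(1),"g",s["opening"].round(3),round(s["grip_force"],1))
E
python3 r.py
```

```text
t: 4.47
eef_pos: [533.1, 17.7, 124.6]
tcp_rot: [-3.141, 0.0, -2.28]
ft_force: [0.6, -0.6, -0.5]
opening: 0.146
grip_force: 30.0
t: 4.72
eef_pos: [533.1, 17.7, 124.6]
tcp_rot: [-3.141, 0.0, -2.28]
ft_force: [1.5, -1.3, -1.0]
opening: 0.147
grip_force: 30.0Traceback (most recent call last):
  File "r.py", line 3, in <module>
    s=state();print("R t",s["t"],"yaw",round(s["tcp_rot"][2],4),"q6",s["joints"][5].round(3),"Mz",s["moment"].round(3),"tau",s["tau"].round(3),"F",s["ft_force"].round(1),"pos",s["eef_pos"].round(1),"g",s["opening"].round(3),round(s["grip_force"],1))
                                                                                                                                                                                                          ^^^^^^^^^^^^^^^^^^
AttributeError: 'float' object has no attribute 'round'
```

In the tool's units: 0.1 rad / 1.0472 = 0.0955.

```bash
sed -i 's/s\["opening"\].round(3)/round(s["opening"],3)/' r.py; python3 r.py
echo '[{"yaw":0.0477, "jaw":0}, {"yaw":0.0955, "jaw":0}]' > mv.in && python3 -m handwheel mv.in >/dev/null; python3 r.py
echo '[{"yaw":0.0477, "jaw":0}]' > mv.in && python3 -m handwheel mv.in>/dev/null; python3 r.py
echo '[{"yaw":0.0477, "jaw":0}]' > mv.in && python3 -m handwheel mv.in>/dev/null; python3 r.py
echo '[{"yaw":0.0477, "jaw":0}]' > mv.in && python3 -m handwheel mv.in>/dev/null; python3 r.py
```

```text
R t 4.7167 yaw -2.2804 q6 -2.523 Mz [-0.262 -0.245  0.013] tau [ 9.6400e-01 -5.4378e+01 -1.8839e+01  2.7100e-01  4.3100e-01  7.0000e-03] F [ 1.5 -1.3 -1. ] pos [533.1  17.7 124.6] g 0.147 30.0
R t 4.8833 yaw -2.3824 q6 -2.42 Mz [-0.24  -0.225  0.031] tau [  0.904 -54.377 -18.841   0.279   0.437  -1.139] F [ 0.8 -1.7 -1.2] pos [533.1  17.7 124.6] g 0.144 30.0
R t 4.9667 yaw -2.4328 q6 -2.37 Mz [-0.208 -0.177 -0.019] tau [  0.882 -54.368 -18.841   0.273   0.438  -0.973] F [ 1.3 -1.6 -1.7] pos [533.1  17.7 124.6] g 0.147 30.0
R t 5.05 yaw -2.4828 q6 -2.32 Mz [-0.251 -0.256  0.035] tau [  0.862 -54.361 -18.842   0.266   0.44   -0.957] F [ 1.9 -1.8 -0.6] pos [533.1  17.8 124.6] g 0.145 30.0
R t 5.1333 yaw -2.5327 q6 -2.27 Mz [-0.247 -0.242  0.023] tau [  0.843 -54.354 -18.842   0.26    0.442  -0.956] F [ 1.4 -2.3 -0.2] pos [533.1  17.8 124.6] g 0.141 30.0
```

In the tool's units: 0.05 rad / 1.0472 = 0.0477.

```bash
sed -i 's/"tau",s\["tau"\].round(3)/"tau6",s["tau"][5].round(3)/' r.py
echo '[{"yaw":0.0477, "jaw":0}]' > mv.in && python3 -m handwheel mv.in>/dev/null; python3 r.py
echo '[{"yaw":0.0477, "jaw":0}]' > mv.in && python3 -m handwheel mv.in>/dev/null; python3 r.py
echo '[{"yaw":0.0477, "jaw":0}]' > mv.in && python3 -m handwheel mv.in>/dev/null; python3 r.py
echo '[{"yaw":0.0477, "jaw":0}]' > mv.in && python3 -m handwheel mv.in>/dev/null; python3 r.py
```

```text
R t 5.2167 yaw -2.5828 q6 -2.22 Mz [-0.237 -0.185  0.018] tau6 -0.956 F [ 1.9 -1.9 -1.7] pos [533.1  17.7 124.6] g 0.141 30.0
R t 5.3 yaw -2.6328 q6 -2.17 Mz [-0.248 -0.141  0.034] tau6 -0.956 F [ 1.4 -1.5 -1.4] pos [533.1  17.8 124.6] g 0.143 30.0
R t 5.3833 yaw -2.6828 q6 -2.12 Mz [-0.207 -0.155  0.137] tau6 -0.956 F [ 1.5 -1.1 -1.2] pos [533.1  17.8 124.6] g 0.149 30.0
R t 5.4667 yaw -2.7327 q6 -2.07 Mz [-0.251 -0.229  0.07 ] tau6 -0.956 F [ 2.2 -2.  -1. ] pos [533.1  17.8 124.6] g 0.146 30.0
```

In the tool's units: 0.05 rad / 1.0472 = 0.0477.

```bash
echo '[{"yaw":0.0477, "jaw":0}]' > mv.in && python3 -m handwheel mv.in>/dev/null; python3 r.py
echo '[{"yaw":0.0477, "jaw":0}]' > mv.in && python3 -m handwheel mv.in>/dev/null; python3 r.py
echo '[{"yaw":0.0477, "jaw":0}]' > mv.in && python3 -m handwheel mv.in>/dev/null; python3 r.py
echo '[{"yaw":0.0477, "jaw":0}]' > mv.in && python3 -m handwheel mv.in>/dev/null; python3 r.py
```

```text
R t 5.55 yaw -2.7828 q6 -2.02 Mz [-0.243 -0.234  0.076] tau6 -0.951 F [ 1.3 -1.3 -1.4] pos [533.1  17.8 124.6] g 0.15 30.0
R t 5.6333 yaw -2.8322 q6 -1.971 Mz [-0.128 -0.248  0.482] tau6 -0.519 F [ 1.6 -1.9 -0.8] pos [533.1  17.8 124.6] g 0.146 30.0
R t 5.7167 yaw -2.882 q6 -1.921 Mz [-0.137 -0.252  0.44 ] tau6 -0.533 F [ 1.8 -0.9 -1.5] pos [533.1  17.8 124.6] g 0.146 30.0
R t 5.8 yaw -2.9319 q6 -1.871 Mz [-0.127 -0.215  0.461] tau6 -0.514 F [ 1.1 -0.9 -1.4] pos [533.1  17.8 124.6] g 0.149 30.1
```

It went snug between yaw -2.78 and -2.83, where the torque jumped from 0.07 to 0.48 N m. I'm now about 0.12 rad past that and will add about 0.12 more.

In the tool's units: 0.05 rad / 1.0472 = 0.0477.

```bash
echo '[{"yaw":0.0477, "jaw":0}]' > mv.in && python3 -m handwheel mv.in>/dev/null; python3 r.py
echo '[{"yaw":0.0477, "jaw":0}]' > mv.in && python3 -m handwheel mv.in>/dev/null; python3 r.py
echo '[{"yaw":0.0191, "jaw":0}]' > mv.in && python3 -m handwheel mv.in>/dev/null; python3 r.py
echo '[{"jaw":0}, {"jaw":0}]' > mv.in && python3 -m handwheel mv.in>/dev/null; python3 r.py
```

```text
R t 5.8833 yaw -2.9818 q6 -1.821 Mz [-0.141 -0.219  0.505] tau6 -0.491 F [ 0.7 -1.4 -0.5] pos [533.1  17.8 124.6] g 0.145 30.1
R t 5.9667 yaw -3.0318 q6 -1.771 Mz [-0.119 -0.287  0.547] tau6 -0.467 F [ 2.2 -1.3 -0.8] pos [533.1  17.8 124.6] g 0.149 30.1
R t 6.05 yaw -3.0519 q6 -1.751 Mz [-0.183 -0.278  0.506] tau6 0.685 F [ 1.3 -0.2 -0.2] pos [533.1  17.8 124.6] g 0.147 30.1
R t 6.2167 yaw -3.0487 q6 -1.754 Mz [-0.138 -0.328  0.484] tau6 0.561 F [ 1.5 -1.  -0.2] pos [533.1  17.8 124.6] g 0.147 30.0
```

The torque rose at 0.5 N m per rad, so the plug is following the gripper and is about 0.24 rad past snug. I'll open, rise straight up, back off and check.

In the tool's units: -90 mm / 400 = -0.225, -60 mm / 400 = -0.15.

```bash
echo '[{"jaw":0.3}, {"jaw":0.5}, {"jaw":0.6}, {"jaw":0.7}, {"jaw":0.8}]' > mv.in && python3 -m handwheel mv.in|tail -3
echo '[{"jaw":1}, {"jaw":1}, {"jaw":1}]' > mv.in && python3 -m handwheel mv.in|tail -3
echo '[{"tz":-0.05, "jaw":1}, {"tz":-0.125, "jaw":1}, {"tz":-0.225, "jaw":1}, {"tx":-0.1, "tz":-0.225, "jaw":1}, {"tx":-0.15, "tz":-0.225, "jaw":1}]' > mv.in && python3 -m handwheel mv.in
echo '[{"jaw":1}, {"jaw":1}]' > mv.in && python3 -m handwheel mv.in >/dev/null; python3 r.py
python3 - <<'E'
from h import *; from cell import *
i=camera_info("wrist");p,d=read_camera("wrist");cv2.imwrite("pics/e.png",p[:,:,::-1])
m=brass(p);v,u=np.nonzero((m>0)&(d>0));uv=np.c_[u,v];P=withdepth(i,uv,d)
k=(np.hypot(P[:,0]-533,P[:,1]-17)<45)&(P[:,2]>149)
print(cv2.minAreaRect(onplane(i,uv[k],153.2)[:,:2].astype(np.float32)))
def vent(i,p,d):
    v,u=np.nonzero((brass(p)>0)&(d>0));uv=np.c_[u,v];P=withdepth(i,uv,d)
    k=(np.hypot(P[:,0]-487,P[:,1]-157)<35)&(P[:,2]>132)
    return cv2.minAreaRect(P[k][:,:2].astype(np.float32))
for n in("scene","side"):
    z=np.load(n+"0.npz");print(n,vent({q:z[q] for q in z.files},z["p"],z["d"]),vent(camera_info(n),*read_camera(n)))
E
```

```text
ft_force: [-0.2, 0.2, -0.1]
opening: 0.442
grip_force: 0.0
ft_force: [-0.6, -0.0, -0.1]
opening: 0.649
grip_force: 0.0
t: 7.3
eef_pos: [595.7, 23.3, 218.3]
tcp_rot: [-3.141, 0.007, -3.051]
ft_force: [-0.4, -0.5, 0.5]
opening: 0.981
grip_force: 0.0
R t 7.4667 yaw -3.0502 q6 -1.734 Mz [ 0.009  0.028 -0.001] tau6 0.03 F [-0.7  0.3 -0.3] pos [592.8  23.3 214.1] g 0.995 0.0
((532.9313354492188, 18.061954498291016), (58.56767272949219, 13.560364723205566), 5.660160541534424)
scene ((488.7503967285156, 156.12347412109375), (9.99549674987793, 32.98883819580078), 62.813140869140625) ((0.0, 0.0), (0.0, 0.0), 0.0)
side ((484.7147216796875, 156.79051208496094), (6.770616054534912, 30.47445297241211), 62.79094696044922) ((485.63818359375, 158.03582763671875), (8.474714279174805, 31.099037170410156), 65.18655395507812)
```

View pics/e.png

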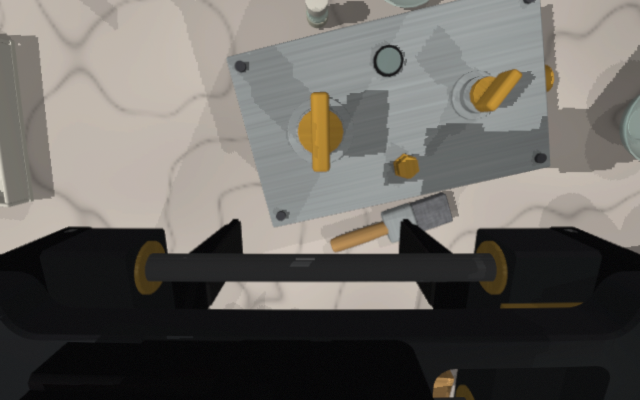

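The picture shows the large bar at (320, 132), now at 5.7°. It turned about 44°, roughly 0.23 rad of that past snug. The vent at (495, 92) has not moved and the gripper is clear.

```bash
python3 -c "from cell import *;print(job_done())"
```

```text
the job is handed in; nothing more can be done
None
```

The large plug is tightened about 0.23 rad (13°) past snug and released, the vent plug shows no movement in the camera check, and the job was handed in at about 7.5 s; the interface did not report a verdict.

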